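# Close up the particle analyser with its sample inside

### The arm

A 6-joint arm with a two-finger parallel gripper is mounted at the origin on the work surface. World frame = base frame: x ahead of the robot, y to its left, z up, the work surface at z = 0. Lengths are in m, angles in rad, forces in N, time in s.
With the tool pointing down it reaches from about 0.35 to 0.975 m from the base axis. Payload 4.9 kg.
Tool frame: the origin (TCP) lies midway between the tips of the shut fingers; the grasp point (between the pads) lies ctrl.tcp_to_grasp behind it (ctrl.tcp_to_grasp is the distance from the TCP to the grasp point, in m); z points along the fingers, y is the direction in which the jaws open and shut (so a half turn about z gives the same grasp; the last joint's range is limited). The gripper opens to 85 mm and grips with 20 to 120 N. Pads are 22 mm wide; open, the fingers measure 114 mm over their backs; the gripper's body (76 mm by 85 mm) begins 54 mm behind the grasp point. The pads swing forward as they close: fully open they stand 13 mm farther back than shut.
Start: joints at [-1.383, 0.053, 1.613, -0, 1.476, -0.119], TCP at [0.189, -0.596, 0.231] pointing down, gripper open.
Joint ranges: [-3.01, 3.01], [-1.01, 2.22], [0.06, 2.58], [-1.02, 4.17], [0.09, 2.62], [-3.14, 3.14]. Speed limits (rad/s): [2.57, 2.57, 3.14, 3.14, 3.14, 3.14].

### API

Orientations are given as a rotation vector (axis times angle).
In Python, from station import ctrl, get_image, calibration, finish_job, models gives the robot as it stands.
- The arm moves only by the shell command python3 -m creep 'ROWS' [FORCE]. ROWS is JSON, a list of rows, each a list of 7 numbers: the opening, from 0 (shut) to 1 (fully open), then the shift along the tool's x, y, z in m, then the turn, a rotation vector about the tool's x, y, z in degrees. A call has 1 to 20 rows; each row shifts and turns the commanded pose from where the row before left it, along the tool's axes as they then stand; what a row does not reach is not made up. A row lasts 1/10 s, in which the tool goes at most 50 mm and 8.59 degrees, less where a joint would pass 70% of its speed; a pose out of reach is approached as far as the arm can. A call with a gripper value outside its range is refused whole. The fingers move at their own pace and stop on an object; FORCE is the grip in N (left out, the last holds). Time passes only in rows, so rows that do not move let the fingers close. It gives the time, the measured TCP pose, the force and the opening at its end, in the units of the state.
- ctrl.get_obs(): the state, without advancing time (a new reading comes with each control period).
- get_image(name): name is "side" or "top" or "wrist"; returns the picture (384x512x3 uint8, red, green, blue); there is no depth.
- calibration(name): a dict with "mtx" (3x3 intrinsics, pixels), "R" (3x3) and "t" (3): a world point X has camera coordinates R X + t. Camera axes: x right, y down, z forward; pixel columns grow to the right and rows downward; lengths in m; the calibration is good to about 2 mm. A picture is of the moment at which its call begins: read the wrist's pose just before it. calibration takes no time and is no camera call; for the wrist camera it gives the pose at the moment of the call.
- finish_job(): hands the job in, once; it reports no verdict.
Trained networks look in the newest picture that a camera, given by its name, has taken for a name from the list of things; names that differ only in an ending like _2 or _b are one class to them, and where a whole thing is asked for, a point or a joint stands for the part that bears it (a point fixed in the world has none). Each returns a list of dicts, best first, with "conf" (0 to 1); they miss things now and then, are a little off and sometimes report something else, mostly with a low value. They report only what shows in the picture. A call takes as long as a camera call.
- models.search_frame(camera, name): "extent" ([left, top, right, bottom] in pixels, round what is visible of it).
The state is a dict: "t": time; "q": joint angles; "dq": joint speeds; "effort": joint torques, N m; "tool_pos": TCP position; "tool_rot": TCP orientation; "contact_force": force on the tool from outside, world axes, zero at the start; "wrist_torque": the same for the moment, N m; "opening": finger opening in m.
Only numpy, scipy, OpenCV 4.12 (cv2) and the standard library are available. Lean on these libraries where they do the work, as an engineer would, in place of code of your own. Each camera call takes 0.05 s, during which the arm holds its last target. There are 200 camera calls.

### The job

Get the particle analyser ready to measure: first push the open sample slide fully home with the fingertips, then press the raised cover of the measuring chamber down until it is fully shut. Nothing is to be grasped or lifted: keep the fingers off the sample cup riding in the slide and off the inside of the cover, and leave the jar, the flask and the scoop where they are.

Things in the scene. Friction and masses are not known exactly. Their poses are not given: they have to be found in the camera images.
- analyser: Fixed bench instrument, ivory housing on a red plinth, 240 (x) x 300 (y) mm, flat roof 112 mm above the bench. Origin on the bench; its x axis points from its front face (local x = -100 mm, facing the robot) to its back (local x = +140 mm), z up; the slide and cover lie on its centre line (local y = 0). A raised control head, 66 mm deep, 260 mm wide and 148 mm high above the bench, stands on the rear of the roof from local x = 70 mm on.
- sample_slide (a joint): How far the sample slide is drawn out (m): 0 = fully home (its end then still stands 12 mm proud of the housing's front face), up to 0.115 out towards the robot. It starts 0.06 to 0.11 out, moves along the analyser's x axis, stays where it is left, and takes about 3 N (plus a little damping) to push.
- slide_end (a point): Centre of the flat upright end face of the aluminium sample slide, the face that is pushed. The face is 100 mm wide and 35 mm high, from 40 to 75 mm above the bench. The slide is a solid plate with a flat top, without a handle; it carries the sample cup 77 mm behind this face.
- nest (a point): Centre of the floor of the round recess (46 mm wide, 10 mm deep) in the top of the slide in which the sample cup stands, 65 mm above the bench.
- cover (a joint): Opening angle of the chamber cover (rad): 0 = shut flat on the roof. It starts 0.6 to 0.9 open and has a stiff friction hinge: it stays at any angle and needs about 0.35 N m at most to swing it.
- cover_edge (a point): Middle of the cover's free edge, on its outer (upper) surface. The cover is an ivory flap 120 mm from hinge to free edge, 140 mm wide, 10 mm thick; its free edge points to the robot. When shut its outer surface is 124 mm above the bench.
- cover_hinge (a point): Middle of the cover's hinge axis, level, along the analyser's y axis, 114 mm above the bench at local x = 45 mm; the cover's underside plane passes through it, its outer surface lies 10 mm off.
- cover_inside (a point): Centre of the inside of the cover: the dark seal covering the whole underside of the cover, 116 x 136 mm, 2 mm thick; not to be touched.
- sample_cup (a joint): How far the small open steel sample cup (42 mm wide, 32 mm high) has been raised in its recess (m): 0 = seated. It rides with the slide, passes under the roof with it, and can only move straight up, by up to 0.03.
- cup_middle (a point): Centre of the sample cup, half-way up: 16 mm above the recess floor, so its rim stands 22 mm above the top of the slide (97 mm above the bench).
- jar: Bystander: amber glass jar, 56 mm wide, 85 mm high, standing on the bench at one side in front of the analyser; origin under its centre.
- flask: Bystander: white plastic bottle, 44 mm wide, 110 mm high, standing on the bench at the other side in front of the analyser (the two may be swapped); origin under its centre.
- scoop: Bystander: long-handled metal scoop lying on the bench beside the analyser, at its left (+y) side.

How it is judged:
On the way, in this order (a step that is already met when the one before it is completed fails the run):
1. the sample slide is fully home while the cover is still up (value of joint sample_slide below 0.004 m and value of joint cover above 0.35 rad), for 0.2 s.
2. the cover is shut (value of joint cover below 0.06 rad), for 0.2 s.
At the end, for the whole second after the job is handed in: The slide is home to within 4 mm, the cover shut to within 0.06 rad, the cup seated in its recess (raised less than 3 mm), and the jar, flask and scoop are within 30 mm of where they were (value of joint sample_slide below 0.004 m and value of joint cover below 0.06 rad and value of joint sample_cup below 0.003 m and distance of each of jar, flask, scoop from where it was at the start of the episode below 0.03 m); the robot touches nothing.
It fails at once if the fingers push on the sample cup (contact force between the fingers and sample_cup above 0.5 N).
It fails at once if the sample cup is lifted out of its recess (value of joint sample_cup above 0.006 m).
It fails at once if the inside of the cover is touched (as in pinching it) (contact force between the fingers and cover_c1 above 0.5 N).
It fails at once if the jar, flask or scoop is lifted, knocked over or moved (distance of any of jar, flask, scoop from where it was at the start of the episode above 0.03 m or angle between any of jar, flask's own z axis and vertical above 0.4 rad).
It also fails if it takes over 43 s, if anything falls off the work surface, if the arm or the gripper's body presses on something with over 40 N, if the wrist force passes 120 N, or if a joint passes its speed limit or range.

## Working session

There is one attempt and no reset: what is moved stays moved. The work goes in short steps, Python scripts to look and compute and a shell command to move; the robot and the scene stay as the last step left them, time stands still between calls to the robot, and variables do not carry over. Pictures are saved under pics/ and viewed, about 8 in all and at most 12, crops included, and the job is handed in when it is done.

```bash
ls; mkdir -p pics; cat > h.py <<'E'
import numpy as np,cv2
from station import ctrl,get_image,calibration,finish_job,models
def snap(c,n):
    im=get_image(c); cv2.imwrite(f'pics/{n}.png',im[:,:,::-1]); return im
def proj(c,X):
    k=calibration(c); p=np.array(k['R'])@np.array(X,float)+np.array(k['t']).ravel(); p=np.array(k['mtx'])@p; return p[:2]/p[2]
def ray(c,uv,z):
    k=calibration(c);R=np.array(k['R']);t=np.array(k['t']).ravel()
    d=R.T@np.linalg.inv(k['mtx'])@[uv[0],uv[1],1.];o=-R.T@t
    return o+d*(z-o[2])/d[2]
E
python3 - <<'E'
from h import *
a=snap('side','s0');b=snap('top','t0')
for c in('side','top'):
    k=calibration(c);print(c,-np.array(k['R']).T@np.array(k['t']).ravel())
    for n in('analyser','slide_end','cover_edge','sample_cup','cover','jar','flask','scoop','sample_slide'):
        print(n,[(np.round(d['extent']).tolist(),round(d['conf'],2)) for d in models.search_frame(c,n)[:2]])
o=ctrl.get_obs();print(o['t'],o['tool_pos'],o['tool_rot'],ctrl.tcp_to_grasp)
E
```

```text
pics
side [0.37888745 0.63340026 0.6754987 ]
analyser [([121.0, 140.0, 307.0, 282.0], 0.71)]
slide_end [([235.0, 202.0, 302.0, 265.0], 0.57)]
cover_edge [([177.0, 150.0, 242.0, 200.0], 0.72)]
sample_cup [([255.0, 209.0, 275.0, 235.0], 0.53)]
cover [([176.0, 152.0, 243.0, 202.0], 0.67)]
jar [([292.0, 171.0, 320.0, 209.0], 0.9), ([234.0, 203.0, 300.0, 266.0], 0.73)]
flask [([235.0, 279.0, 257.0, 322.0], 0.95)]
scoop [([100.0, 269.0, 178.0, 310.0], 0.7)]
sample_slide [([237.0, 203.0, 305.0, 263.0], 0.89)]
top [0.43435223 0.03159273 1.0697289 ]
analyser [([175.0, 96.0, 318.0, 258.0], 0.81)]
slide_end [([213.0, 206.0, 263.0, 263.0], 0.83), ([212.0, 138.0, 278.0, 179.0], 0.67)]
cover_edge [([213.0, 139.0, 279.0, 177.0], 0.58)]
sample_cup [([228.0, 217.0, 250.0, 234.0], 0.48)]
cover [([211.0, 135.0, 278.0, 179.0], 0.9)]
jar [([300.0, 235.0, 328.0, 257.0], 0.9)]
flask [([152.0, 228.0, 175.0, 245.0], 0.79), ([208.0, 205.0, 260.0, 263.0], 0.2)]
scoop [([151.0, 112.0, 168.0, 187.0], 0.69), ([212.0, 204.0, 261.0, 265.0], 0.28)]
sample_slide [([213.0, 205.0, 263.0, 262.0], 0.94)]
1.0 [ 0.18875814 -0.59578947  0.23129371] [-3.10466355e+00 -4.80033708e-01 -4.48343000e-05] 0.0187
```

```bash
python3 - <<'E'
import cv2
a=cv2.imread('pics/s0.png')[130:340,90:350];b=cv2.imread('pics/t0.png')[80:290,120:380]
a=cv2.resize(a,None,fx=3,fy=2.8,interpolation=3);b=cv2.resize(b,None,fx=3,fy=2.8,interpolation=3)
cv2.imwrite('pics/s1.png',a);cv2.imwrite('pics/t1.png',b)
E
```

```text
(no output)
```

View pics/s1.png

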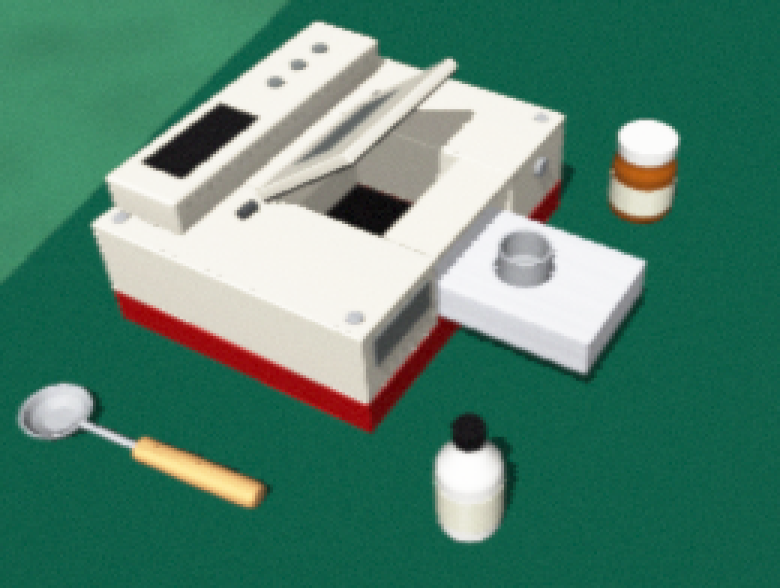

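View pics/t1.png

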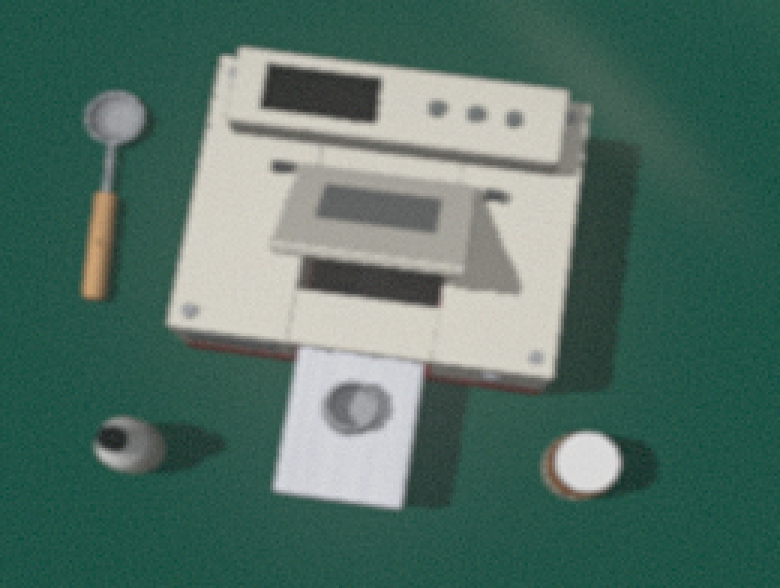

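The side view shows the slide drawn out, with the cup on it at about (265,222). The cover is raised, with its free edge running from about (207,186) to (242,152). The flask is on +y and the jar on −y, both clear of the slide. Next I'll fit the poses from the corners.

```bash
python3 - <<'E'
from h import *
from scipy.optimize import least_squares
T=lambda u,v:(u/3+120,v/2.8+80)
S=lambda u,v:(u/3+90,v/2.8+130)
# local points as function of slide s and cover a
def pts(s,a):
    ca,sa=np.cos(a),np.sin(a)
    ed=lambda y:(.045-.12*ca+.01*sa,y,.114+.12*sa+.01*ca)
    return [('top',T(167,325),(-.1,.15,.112)),('top',T(553,379),(-.1,-.15,.112)),
 ('top',T(274,491),(-.112-s,.05,.075)),('top',T(404,508),(-.112-s,-.05,.075)),
 ('top',T(272,243),ed(.07)),('top',T(463,270),ed(-.07)),
 ('side',S(370,405-40),(-.1,.15,.112)),('side',S(565,115),(-.1,-.15,.112)),
 ('side',S(588,345),(-.112-s,.05,.075)),('side',S(646,262),(-.112-s,-.05,.075)),
 ('side',S(352,158),ed(.07)),('side',S(455,62),ed(-.07))]
def world(p,L):
    c,s=np.cos(p[2]),np.sin(p[2]);return (p[0]+c*L[0]-s*L[1],p[1]+s*L[0]+c*L[1],L[2])
f=lambda p:np.concatenate([proj(c,world(p,L))-uv for c,uv,L in pts(p[3],p[4])])
r=least_squares(f,[.6,0,0,.08,.7],loss='soft_l1');p=r.x
print(p,np.round(f(p).reshape(-1,2),1).tolist())
a=p[4]
for n,L in dict(slide_end=(-.112-p[3],0,.0575),home=(-.112,0,.0575),hinge=(.045,0,.114),edge=(.045-.12*np.cos(a)+.01*np.sin(a),0,.114+.12*np.sin(a)+.01*np.cos(a))).items(): print(n,np.round(world(p,L),4))
for n,uv in dict(jar=(585,462),flask=(112,440)).items(): print(n,ray('top',T(*uv),.085 if n=='jar' else .11))
E
python3 -c "
from station import ctrl;print([x for x in dir(ctrl) if x[0]!='_'])"
```

```text
[ 0.69065804  0.05155074 -0.15602032  0.10644136  0.68327353] [[-0.8, 0.8], [-0.3, -0.4], [-0.2, -0.2], [-1.0, -0.3], [-1.4, 1.3], [0.1, 0.6], [-1.9, -8.8], [0.5, -0.7], [0.8, -0.8], [0.3, -1.0], [-0.7, -0.5], [0.2, -0.9]]
slide_end [0.4749 0.0855 0.0575]
home [0.58   0.069  0.0575]
hinge [0.7351 0.0446 0.114 ]
edge [0.6494 0.058  0.1975]
jar [ 0.50143735 -0.10706     0.085     ]
flask [0.52334775 0.25325702 0.11      ]
['MotionError', 'get_obs', 'tcp_to_grasp']
```

```bash
python3 -m creep '[[0,0,0,0,0,0,6.6],[0,0,0,0,0,0,6.6],[0,0,0,0,0,0,6.6],[0,0,0,0,0,0,6.7],[0,0.007,-0.035,0,0,0,0],[0,0.007,-0.035,0,0,0,0],[0,0.007,-0.035,0,0,0,0],[0,0.007,-0.035,0,0,0,0],[0,0.007,-0.035,0,0,0,0],[0,0.007,-0.035,0,0,0,0],[0,0.007,-0.035,0,0,0,0],[0,0.007,-0.035,0,0,0,0],[0,0.007,-0.035,0,0,0,0],[0,0.007,-0.035,0,0,0,0]]'
```

```text
t: 2.4
tool_pos: [0.3124, -0.2596, 0.2315]
tool_rot: [3.132, -0.245, 0.001]
contact_force: [0.6, -0.2, 0.5]
opening: 0.0002
```

```bash
python3 -m creep '[[0,0.006,-0.033,0,0,0,0],[0,0.006,-0.033,0,0,0,0],[0,0.006,-0.033,0,0,0,0],[0,0.006,-0.033,0,0,0,0],[0,0.006,-0.033,0,0,0,0],[0,0.006,-0.033,0,0,0,0],[0,0.006,-0.033,0,0,0,0],[0,0.006,-0.033,0,0,0,0],[0,0.006,-0.033,0,0,0,0],[0,0.006,-0.033,0,0,0,0],[0,0,0,0,0,0,0],[0,0,0,0,0,0,0],[0,0,0,0,0,0,0]]'
cat >> h.py <<'E'
P=[0.69066,0.05155,-0.15602]
def loc():
    from scipy.spatial.transform import Rotation as Ro
    o=ctrl.get_obs();d=np.array(o['tool_pos'])-[P[0],P[1],0];c,s=np.cos(P[2]),np.sin(P[2])
    print('t',o['t'],'local',np.round([c*d[0]+s*d[1],-s*d[0]+c*d[1],d[2]],4),'F',np.round(o['contact_force'],1),'toolx,z',np.round(Ro.from_rotvec(o['tool_rot']).as_matrix()[:,[0,2]].T,3).tolist())
E
python3 -c "from h import *;loc()"
```

```text
t: 3.7
tool_pos: [0.4225, 0.0552, 0.2313]
tool_rot: [3.132, -0.245, -0.0]
contact_force: [-0.4, 0.1, -0.5]
opening: -0.0001
t 3.7 local [-0.2655 -0.038   0.2313] F [-0.4  0.1 -0.5] toolx,z [[0.988, -0.156, 0.0], [-0.0, -0.0, -1.0]]
```

```bash
python3 -m creep '[[0,0,-0.019,0.01,0,0,0],[0,0,-0.019,0.026,0,0,0],[0,0,0,0.028,0,0,0],[0,0,0,0.028,0,0,0],[0,0,0,0.028,0,0,0],[0,0,0,0.028,0,0,0],[0,0,0,0.028,0,0,0],[0,0,0,0,0,0,0],[0,0,0,0,0,0,0],[0,0,0,0,0,0,0]]'
python3 - <<'E'
from h import *
loc();a=snap('side','s2')[130:340,150:410];cv2.imwrite('pics/s3.png',cv2.resize(a[:,:,::-1],None,fx=3,fy=2.8,interpolation=3))
E
```

```text
t: 4.7
tool_pos: [0.4301, 0.0929, 0.0573]
tool_rot: [-3.132, 0.246, -0.005]
contact_force: [0.3, -0.3, 0.6]
opening: -0.0002
t 4.7 local [-0.2639  0.0004  0.0573] F [ 0.3 -0.3  0.6] toolx,z [[0.988, -0.156, 0.003], [0.003, 0.0, -1.0]]
```

View pics/s3.png

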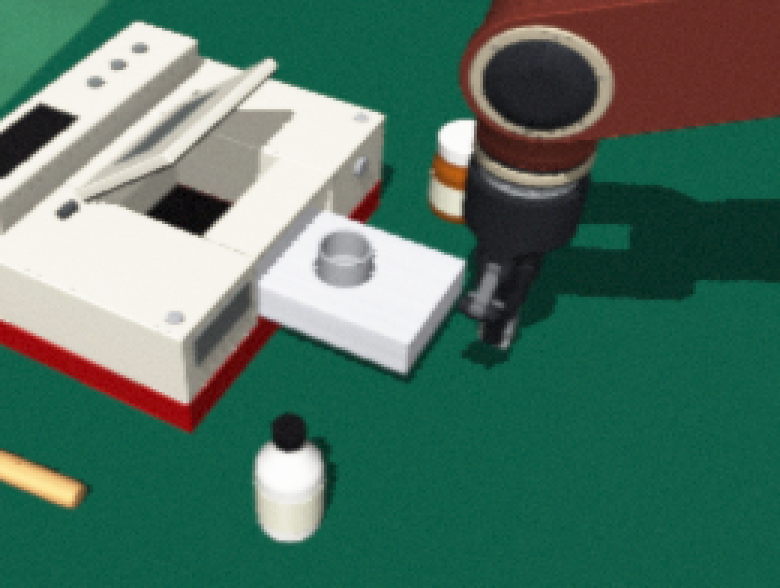

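The fingers stand upright, centred just in front of the slide's end face, with the jar and flask clear. I'll push now.

```bash
python3 -m creep '[[0,0.01,0,0.003,0,0,0],[0,0.01,0,0.001,0,0,0],[0,0.01,0,0,0,0,0],[0,0.01,0,0,0,0,0],[0,0.01,0,0,0,0,0],[0,0.01,0,0,0,0,0],[0,0.01,0,0,0,0,0],[0,0.01,0,0,0,0,0],[0,0.01,0,0,0,0,0],[0,0.01,0,0,0,0,0],[0,0.01,0,0,0,0,0]]'
python3 -c "from h import *;loc()"
```

```text
t: 5.85
tool_pos: [0.5378, 0.076, 0.0511]
tool_rot: [3.132, -0.244, -0.001]
contact_force: [-3.1, -1.5, 2.2]
opening: -0.0003
t 5.85 local [-0.1548  0.0004  0.0511] F [-3.1 -1.5  2.2] toolx,z [[0.988, -0.155, -0.0], [-0.001, -0.0, -1.0]]
```

```bash
python3 -m creep '[[0,0.005,0,0,0,0,0],[0,0.005,0,0,0,0,0],[0,0.004,0,0,0,0,0],[0,0.004,0,0,0,0,0],[0,0,0,0,0,0,0],[0,0,0,0,0,0,0],[0,0,0,0,0,0,0]]'
python3 -c "from h import *;loc()"
```

```text
t: 6.55
tool_pos: [0.5555, 0.0737, 0.0517]
tool_rot: [-3.132, 0.244, -0.002]
contact_force: [-0.6, -0.1, -0.0]
opening: 0.0001
t 6.55 local [-0.137   0.0009  0.0517] F [-0.6 -0.1 -0. ] toolx,z [[0.988, -0.155, 0.002], [0.002, 0.0, -1.0]]
```

```bash
python3 -m creep '[[0,0.003,0,0,0,0,0],[0,0.003,0,0,0,0,0],[0,0.003,0,0,0,0,0],[0,0.002,0,0,0,0,0],[0,0,0,0,0,0,0]]'
python3 -c "from h import *;loc()"
```

```text
t: 7.05
tool_pos: [0.5663, 0.0718, 0.0513]
tool_rot: [-3.132, 0.244, -0.001]
contact_force: [0.2, 0.3, 0.5]
opening: -0.0
t 7.05 local [-0.126   0.0006  0.0513] F [0.2 0.3 0.5] toolx,z [[0.988, -0.155, 0.001], [0.001, -0.0, -1.0]]
```

```bash
python3 -m creep '[[0,0.001,0,0,0,0,0],[0,0.001,0,0,0,0,0],[0,0.001,0,0,0,0,0],[0,0,0,0,0,0,0],[0,0,0,0,0,0,0]]'
python3 - <<'E'
from h import *
loc();a=snap('side','s4')[130:340,110:370];cv2.imwrite('pics/s5.png',cv2.resize(a[:,:,::-1],None,fx=3,fy=2.8,interpolation=3))
E
```

```text
t: 7.55
tool_pos: [0.5689, 0.0713, 0.0512]
tool_rot: [3.132, -0.244, 0.0]
contact_force: [-1.6, 0.6, -0.3]
opening: -0.0001
t 7.55 local [-0.1234  0.0006  0.0512] F [-1.6  0.6 -0.3] toolx,z [[0.988, -0.155, 0.0], [0.0, -0.0, -1.0]]
```

View pics/s5.png

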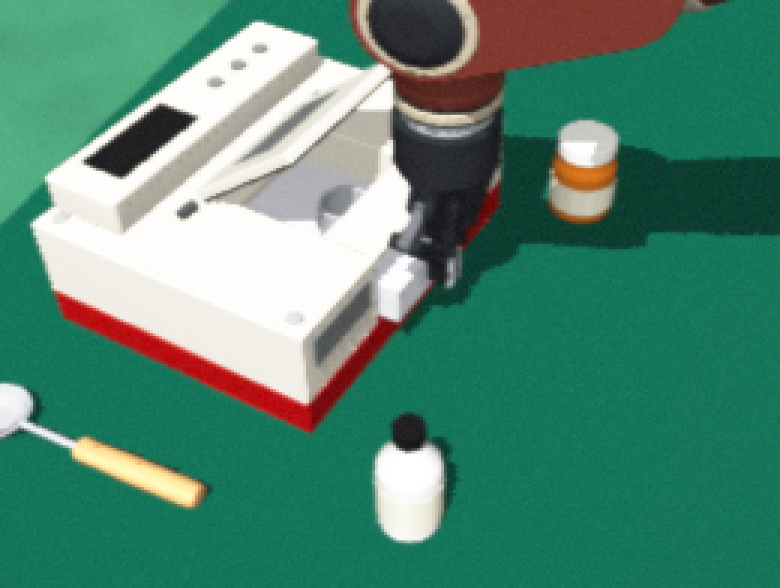

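The slide is almost in, with the cup under the chamber opening and the cover still up. There has been no end-stop force yet, so I'll keep going in small steps.

```bash
python3 -m creep '[[0,0.001,0,0,0,0,0],[0,0.001,0,0,0,0,0],[0,0.001,0,0,0,0,0],[0,0,0,0,0,0,0]]'
python3 -c "from h import *;loc()"
```

```text
t: 8.0
tool_pos: [0.5713, 0.0709, 0.0512]
tool_rot: [3.132, -0.244, -0.003]
contact_force: [-5.3, 0.6, 3.2]
opening: -0.0004
t 8.0 local [-0.1209  0.0006  0.0512] F [-5.3  0.6  3.2] toolx,z [[0.988, -0.155, -0.002], [-0.002, 0.0, -1.0]]
```

```bash
python3 -m creep '[[0,0.001,0,0,0,0,0],[0,0.001,0,0,0,0,0],[0,0.001,0,0,0,0,0],[0,0,0,0,0,0,0]]'
python3 -c "from h import *;loc()"
```

```text
t: 8.4
tool_pos: [0.5712, 0.0709, 0.0512]
tool_rot: [3.132, -0.244, -0.016]
contact_force: [-16.5, 1.1, 13.6]
opening: 0.0005
t 8.4 local [-0.121   0.0006  0.0512] F [-16.5   1.1  13.6] toolx,z [[0.988, -0.155, -0.01], [-0.01, 0.001, -1.0]]
```

Clear end stop: the tool stopped at 16 N, 2 mm from where I predicted. I'll back off, rise and check the slide.

```bash
python3 -m creep '[[0,0,0,0,0,0,0],[0,-0.008,0,0,0,0,0],[0,-0.015,0,0,0,0,0],[0,-0.03,0,0,0,0,0],[0,-0.03,0,0,0,0,0],[0,-0.02,0,-0.02,0,0,0],[0,0,0,-0.04,0,0,0],[0,0,0,-0.045,0,0,0],[0,0,0,-0.045,0,0,0],[0,0,0,-0.045,0,0,0],[0,0,0,0,0,0,0],[0,0,0,0,0,0,0]]'
python3 - <<'E'
from h import *
loc();a=snap('side','s6')[130:340,110:370];snap('top','t6')
A=cv2.resize(a[:,:,::-1],None,fx=3,fy=2.8,interpolation=3)
c,s=np.cos(P[2]),np.sin(P[2])
for L in [(-.112,.05,.075),(-.112,-.05,.075),(-.112,.05,.04)]:
    u=proj('side',(P[0]+c*L[0]-s*L[1],P[1]+s*L[0]+c*L[1],L[2]));q=(int((u[0]-110)*3),int((u[1]-130)*2.8));cv2.circle(A,q,4,(0,0,255),1);print(q)
cv2.imwrite('pics/s7.png',A)
E
```

```text
t: 9.6
tool_pos: [0.4744, 0.0863, 0.2484]
tool_rot: [-3.132, 0.244, -0.009]
contact_force: [-0.0, -0.4, -0.5]
opening: -0.0003
t 9.6 local [-0.219   0.0007  0.2484] F [-0.  -0.4 -0.5] toolx,z [[0.988, -0.155, 0.006], [0.006, -0.0, -1.0]]
(397, 290)
(461, 214)
(398, 320)
```

View pics/s7.png

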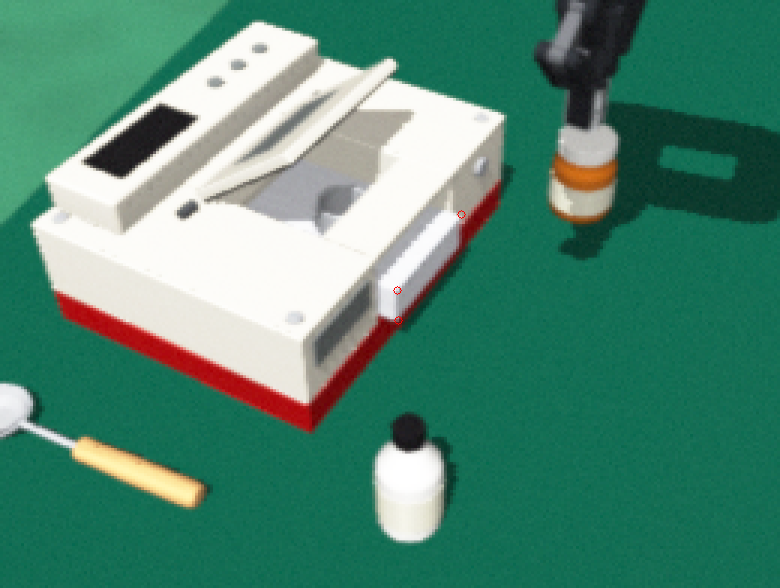

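The slide end sits on the predicted home corners and the cover is still up. Next I'll move above the cover's outer surface at local x ≈ −0.02.

```bash
python3 -m creep '[[0,0.028,0,0,0,0,0],[0,0.028,0,0,0,0,0],[0,0.028,0,0,0,0,0],[0,0.028,0,0,0,0,0],[0,0.028,0,0,0,0,0],[0,0.028,0,0,0,0,0],[0,0.028,0,0,0,0,0],[0,0.003,0,0,0,0,0],[0,0,0,0,0,0,0],[0,0,0,0,0,0,0],[0,0,0,0,0,0,0]]'
python3 - <<'E'
from h import *
loc();a=snap('side','s8')[90:300,110:370]
cv2.imwrite('pics/s9.png',cv2.resize(a[:,:,::-1],None,fx=3,fy=2.8,interpolation=3))
E
```

```text
t: 10.8
tool_pos: [0.6687, 0.0558, 0.2459]
tool_rot: [3.132, -0.244, -0.001]
contact_force: [0.1, 0.2, -0.2]
opening: 0.0003
t 10.8 local [-0.0224  0.0007  0.2459] F [ 0.1  0.2 -0.2] toolx,z [[0.988, -0.155, -0.001], [-0.001, 0.0, -1.0]]
```

View pics/s9.png

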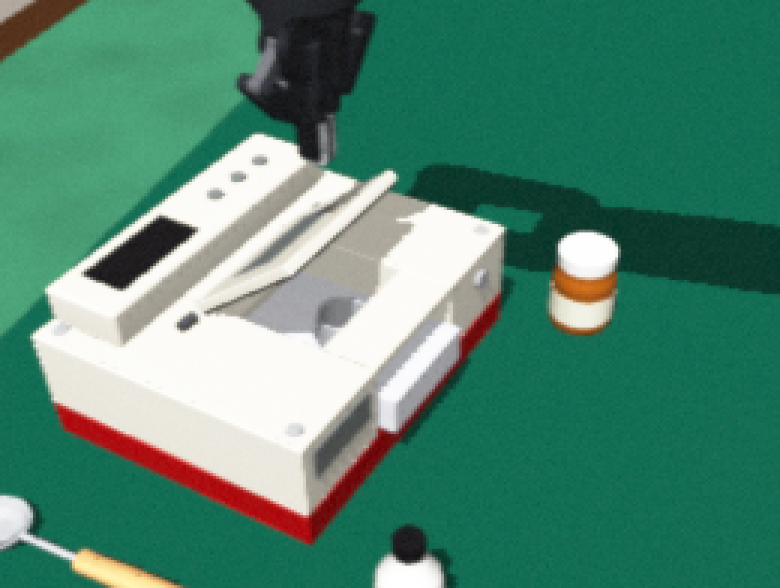

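The closed fingertips are above the outer side of the cover, behind its free edge. Going down.

```bash
python3 -m creep '[[0,0,0,0.02,0,0,0],[0,0,0,0.02,0,0,0],[0,0,0,0.008,0,0,0],[0,0,0,0.006,0,0,0],[0,0,0,0.006,0,0,0],[0,0,0,0.006,0,0,0],[0,0,0,0.006,0,0,0]]'
python3 -c "from h import *;loc()"
```

```text
t: 11.55
tool_pos: [0.6702, 0.0555, 0.1752]
tool_rot: [-3.132, 0.244, -0.003]
contact_force: [-0.2, 0.4, 2.9]
opening: 0.0
t 11.55 local [-0.0208  0.0007  0.1752] F [-0.2  0.4  2.9] toolx,z [[0.988, -0.155, 0.002], [0.002, -0.0, -1.0]]
```

```bash
python3 -m creep '[[0,0,0,0.006,0,0,0],[0,0,0,0.006,0,0,0],[0,0,0,0.006,0,0,0],[0,0,0,0.006,0,0,0],[0,0,0,0.006,0,0,0],[0,0,0,0.006,0,0,0],[0,0,0,0,0,0,0]]'
python3 -c "from h import *;loc()"
```

```text
t: 12.25
tool_pos: [0.6689, 0.0555, 0.1366]
tool_rot: [3.132, -0.244, -0.003]
contact_force: [0.2, -0.1, -0.6]
opening: -0.0003
t 12.25 local [-0.0221  0.0006  0.1366] F [ 0.2 -0.1 -0.6] toolx,z [[0.988, -0.155, -0.002], [-0.002, 0.0, -1.0]]
```

```bash
python3 -m creep '[[0,0,0,0.004,0,0,0],[0,0,0,0.004,0,0,0],[0,0,0,0.003,0,0,0],[0,0,0,0.001,0,0,0],[0,0,0,0,0,0,0]]'
python3 -c "from h import *;loc()"
```

```text
t: 12.75
tool_pos: [0.6695, 0.0555, 0.1259]
tool_rot: [3.132, -0.244, -0.0]
contact_force: [1.0, 0.8, -0.5]
opening: 0.0003
t 12.75 local [-0.0215  0.0006  0.1259] F [ 1.   0.8 -0.5] toolx,z [[0.988, -0.155, -0.0], [-0.0, -0.0, -1.0]]
```

```bash
python3 -m creep '[[0,0,0,0.001,0,0,0],[0,0,0,0.001,0,0,0],[0,0,0,0,0,0,0],[0,0,0,0,0,0,0]]'
python3 -c "from h import *;loc()"
```

```text
t: 13.15
tool_pos: [0.6696, 0.0555, 0.1243]
tool_rot: [-3.132, 0.244, -0.0]
contact_force: [0.1, -0.6, 1.6]
opening: 0.0
t 13.15 local [-0.0214  0.0006  0.1243] F [ 0.1 -0.6  1.6] toolx,z [[0.988, -0.155, 0.0], [0.0, -0.0, -1.0]]
```

```bash
python3 -m creep '[[0,0,0,0.001,0,0,0],[0,0,0,0.001,0,0,0],[0,0,0,0.001,0,0,0],[0,0,0,0,0,0,0],[0,0,0,0,0,0,0]]'
python3 -c "from h import *;loc()"
```

```text
t: 13.65
tool_pos: [0.6697, 0.0555, 0.124]
tool_rot: [3.132, -0.244, 0.0]
contact_force: [-5.0, 1.4, 10.4]
opening: 0.0
t 13.65 local [-0.0213  0.0006  0.124 ] F [-5.   1.4 10.4] toolx,z [[0.988, -0.155, 0.0], [0.0, -0.0, -1.0]]
```

The tool stopped at z = 0.124 with 10 N, which is exactly the shut height. I'll rise and verify.

```bash
python3 -m creep '[[0,0,0,0,0,0,0],[0,0,0,-0.01,0,0,0],[0,0,0,-0.03,0,0,0],[0,0,0,-0.04,0,0,0],[0,0,0,-0.04,0,0,0],[0,0,0,-0.03,0,0,0],[0,0,0,0,0,0,0],[0,0,0,0,0,0,0],[0,0,0,0,0,0,0]]'
python3 - <<'E'
from h import *
loc();a=snap('side','s10')[130:340,90:350]
A=cv2.resize(a[:,:,::-1],None,fx=3,fy=2.8,interpolation=3)
c,s=np.cos(P[2]),np.sin(P[2])
for L in [(-.075,.07,.124),(-.075,-.07,.124),(-.112,.05,.075),(-.112,-.05,.075)]:
    u=proj('side',(P[0]+c*L[0]-s*L[1],P[1]+s*L[0]+c*L[1],L[2]));cv2.circle(A,(int((u[0]-90)*3),int((u[1]-130)*2.8)),4,(0,0,255),1)
cv2.imwrite('pics/s11.png',A)
for n in('jar','flask','scoop'):print(n,[np.round(d['extent']).tolist() for d in models.search_frame('side',n)[:1]])
E
```

```text
t: 14.55
tool_pos: [0.6688, 0.0555, 0.269]
tool_rot: [3.132, -0.244, -0.005]
contact_force: [0.4, -0.3, -0.3]
opening: 0.0001
t 14.55 local [-0.0222  0.0005  0.269 ] F [ 0.4 -0.3 -0.3] toolx,z [[0.988, -0.155, -0.003], [-0.003, 0.0, -1.0]]
jar [[294.0, 170.0, 318.0, 210.0]]
flask [[234.0, 277.0, 261.0, 321.0]]
scoop [[99.0, 268.0, 175.0, 311.0]]
```

View pics/s11.png

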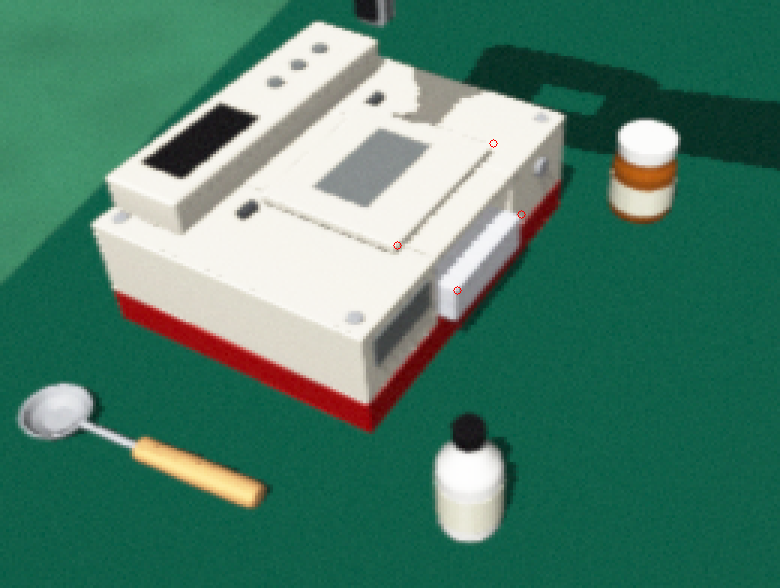

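The cover lies flat with its corners at the predicted shut positions. The slide is home, the bystanders haven't moved and the arm is clear.

```bash
python3 -c "from h import *;finish_job()"
```

```text
the job is handed in; nothing more can be done
```

The analyser is ready to measure: the slide is pushed home and the cover is shut. I handed the job in at about 14.6 s; it reports no verdict.

- **Slide:** I pushed its end face in with the shut fingertips until it hit the end stop. The tool stopped moving at 16 N, 2 mm past where I had predicted. In the side picture taken afterwards, the slide's end lies on the predicted home corners, with the cover still up.
- **Cover:** I pressed it down from above on its outer surface. The fingertips stopped at z = 0.124 m with 10 N, which is the given shut height. The final picture shows it flat, with its corners at the predicted shut positions.
- **Everything else:** The jar, flask and scoop were detected within about 4 px of where they started. The arm was raised clear, with near-zero contact force.
- **Not checked directly:** The cup is hidden under the shut cover, so I could not see it at the end. It looked seated in the last view before closing, and the fingers never went near it.

No check failed or disagreed. My first fit of the analyser pose had one outlier of about 9 px, from a corner I had guessed, and the robust fit gave it less weight.

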